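# Change over the revolving macaron stands

### The job

Press the red key to stop the revolving stands, then lift the empty plate off its shaft and set it flat in the return tray. Then slide every macaron plate that is here down over the shaft of the stand of its own colour until it sits fully home, and only when all are home press the white key (lamp) and then the blue key (turn), each all the way down and one at a time. Leave the jam glasses, sugar shaker, cup and wooden block where they are.

Things in the scene. Friction and masses are not known exactly. Their poses are not given: they have to be found in the camera images.
- plate_pink: Pink plate, 160 g: white disc 90 x 6 mm thick, four pink macarons (tops 22 mm above the underside) round an upright pink tube (outside 32, bore 23 mm right through tube and disc, top 60 mm above the underside). Grip the tube from above, tips 24 mm or more above the underside. Origin: centre of the underside; z runs up the tube. May be absent (None).
- plate_green: Green plate, 160 g: white disc 90 x 6 mm thick, four green macarons (tops 22 mm above the underside) round an upright green tube (outside 32, bore 23 mm right through tube and disc, top 60 mm above the underside). Grip the tube from above, tips 24 mm or more above the underside. Origin: centre of the underside; z runs up the tube. May be absent (None).
- plate_yellow: Yellow plate, 160 g: white disc 90 x 6 mm thick, four yellow macarons (tops 22 mm above the underside) round an upright yellow tube (outside 32, bore 23 mm right through tube and disc, top 60 mm above the underside). Grip the tube from above, tips 24 mm or more above the underside. Origin: centre of the underside; z runs up the tube. May be absent (None).
- plate_empty: Empty plate: the same white disc (90 mm, 6 mm thick) with a bare steel centre tube (outside 32 mm, bore 23 mm, top 60 mm above the underside), no macarons; at the start it sits on the shaft of one of the stands. Origin: centre of the underside; z runs up the tube.
- stand_pink: Pink-footed fixed stand: pink disc foot 110 mm across, 14 mm thick; on it a steel seat 76 mm across, its top 22 mm above the counter; from it rises an upright steel shaft, 20 mm in diameter, with a pink nose tapering to 8 mm (82 to 92 mm above the counter). Origin: centre of the underside, on the counter.
- stand_pink_seat (a point): centre of the seat of the pink stand, on the shaft's axis, 22 mm above the counter: a seated plate's origin lies here.
- stand_green: Green-footed fixed stand: green disc foot 110 mm across, 14 mm thick; on it a steel seat 76 mm across, its top 22 mm above the counter; from it rises an upright steel shaft, 20 mm in diameter, with a green nose tapering to 8 mm (82 to 92 mm above the counter). Origin: centre of the underside, on the counter.
- stand_green_seat (a point): centre of the seat of the green stand, on the shaft's axis, 22 mm above the counter: a seated plate's origin lies here.
- stand_yellow: Yellow-footed fixed stand: yellow disc foot 110 mm across, 14 mm thick; on it a steel seat 76 mm across, its top 22 mm above the counter; from it rises an upright steel shaft, 20 mm in diameter, with a yellow nose tapering to 8 mm (82 to 92 mm above the counter). Origin: centre of the underside, on the counter.
- stand_yellow_seat (a point): centre of the seat of the yellow stand, on the shaft's axis, 22 mm above the counter: a seated plate's origin lies here.
- tray: Fixed open aluminium return tray, 135 x 135 mm outside, 22 mm high, walls and floor 5 mm thick. Origin: centre of its underside, on the counter; x and y along its sides.
- key_red (a joint): Red spring key, 28 mm across, in a round black housing on the grey panel; joint 0 = up, grows to 0.006 (m) fully down at about 4 N; springs back. The three keys stand in a row in any order, 55 mm apart.
- key_red_top (a point): centre of the top face of the red key, 36 mm above the counter when up; moves down with it.
- key_white (a joint): White spring key, 28 mm across, in a round black housing on the grey panel; joint 0 = up, grows to 0.006 (m) fully down at about 4 N; springs back. The three keys stand in a row in any order, 55 mm apart.
- key_white_top (a point): centre of the top face of the white key, 36 mm above the counter when up; moves down with it.
- key_blue (a joint): Blue spring key, 28 mm across, in a round black housing on the grey panel; joint 0 = up, grows to 0.006 (m) fully down at about 4 N; springs back. The three keys stand in a row in any order, 55 mm apart.
- key_blue_top (a point): centre of the top face of the blue key, 36 mm above the counter when up; moves down with it.
- jam_a: Bystander: amber jam glass, 58 mm across, 66 mm tall; leave it where it is. Origin: centre of its underside.
- jam_b: Bystander: amber jam glass, 58 mm across, 66 mm tall; leave it where it is. Origin: centre of its underside.
- sugar_shaker: Bystander: clear jar with steel cap, 52 mm across, 120 mm tall; leave it where it is. Origin: centre of its underside.
- espresso_cup: Bystander: white mug, 64 mm across, 55 mm tall; leave it where it is. Origin: centre of its underside.
- price_block: Bystander: small upright wooden block, 22 x 70 x 50 mm tall; leave it where it is. Origin: centre of its underside.
Mind the look-alikes: they are no part of the job. What is shaped like the plate_green but purple is not meant. Leave any purple look-alike of the plate_empty alone.

How it is judged:
By the outcome, as a careful person would: the job done as asked, in the order asked, and still so for the second after the job is handed in, with the robot touching nothing.
Of plate_pink, plate_green, plate_yellow only 2 to 3 are there at a start; the rules pass over those that are not, and their reading is None.
At some moment in a run one of plate_pink, plate_green, plate_yellow may be knocked a few centimetres aside while the robot is not near it.
Once in a run the grip may slacken for a moment while it holds something.
It also fails if it takes over 210 s, if anything falls off the work surface, if the arm or the gripper's body presses on something with over 40 N, if the wrist force passes 120 N, or if a joint passes its speed limit or range.

### The arm

A 7-joint arm with a two-finger parallel gripper is mounted at the origin on the work surface. World frame = base frame: x ahead of the robot, y to its left, z up, the work surface at z = 0. Lengths are in m, angles in rad, forces in N, time in s.
With the tool pointing down it reaches from about 0.4 to 0.75 m from the base axis. Payload 19.5 kg.
Tool frame: the origin (TCP) lies midway between the tips of the shut fingers; the grasp point (between the pads) lies 19 mm behind it (r.tcp_to_grasp is the distance from the TCP to the grasp point, in m); z points along the fingers, y is the direction in which the jaws open and shut (so a half turn about z gives the same grasp; the last joint's range is limited). The gripper opens to 85 mm and grips with 20 to 120 N. Pads are 22 mm wide; open, the fingers measure 114 mm over their backs; the gripper's body (76 mm by 85 mm) begins 54 mm behind the grasp point. The pads swing forward as they close: fully open they stand 13 mm farther back than shut.
Start: joints at [1.274, 0.707, -0.028, 1.485, 0.022, 0.951, -0.075], TCP at [0.145, -0.556, 0.231] pointing down, gripper open.
Joint ranges: [-2.71, 2.71], [-0.32, 2.16], [-1.57, 1.52], [0, 2.45], [-1.46, 4.6], [0, 2.02], [-2.83, 2.83]. Speed limits (rad/s): [1.89, 1.89, 2.57, 2.57, 3.01, 3.01, 3.01].

### API

Orientations are given as a 3x3 rotation matrix whose columns are the frame's x, y, z axes.
In Python, from cell import r gives the robot as it stands. Calls block until the motion is done:
- r.move_pose(position, orientation): joint-space move of the TCP to a pose.
- r.move_linear(position, orientation=None, rate=0.15, threshold=None): straight line of the TCP; orientation=None keeps the orientation; rate is the mean speed in m/s. With threshold (N) it stops when the force on the tool has changed by that much, and returns True; else False.
- r.movej(angles): joint-space move.
- r.grip(opening, squeeze=None): finger opening in m; squeeze is the grip in N (None keeps the last); returns when the fingers have stopped.
- r.dwell(seconds).
- r.inverse_kinematics(position, orientation): joint angles nearest the present ones, or None.
- r.state(): the state.
- r.grab_frame(name): name is "scene" or "top" or "wrist"; returns a dict with "image" (400x640x3 uint8, blue, green, red), "intrinsics" (3x3 intrinsics, pixels), "rvec" (rotation vector, rad) and "tvec" (3), from world to camera coordinates, as OpenCV has them. Camera axes: x right, y down, z forward; pixel columns grow to the right and rows downward; lengths in m; the calibration is good to about 2 mm. A picture is of the moment at which its call begins. There is no depth.
A pose or a line that the arm cannot do raises r.MotionError and nothing moves.
- r.sign_off(): hands the job in, once; it reports no verdict.
The state is a dict: "clock": time; "joint_pos": joint angles; "joint_vel": joint speeds; "joint_torque": joint torques, N m; "tool_pos": TCP position; "tcp_rot": TCP orientation; "contact_force": force on the tool from outside, world axes, zero at the start; "torque": the same for the moment, N m; "width": finger opening in m.
Only numpy, scipy, OpenCV 4.12 (cv2) and the standard library are available. Lean on these libraries where they do the work, as an engineer would, in place of code of your own. Each camera call takes 0.05 s, during which the arm holds its last target.

## Working session

There is one attempt and no reset: what is moved stays moved. The work goes in short steps, each a Python script; the robot and the scene stay as the last script left them, time stands still between calls to the robot, and variables do not carry over. Pictures are saved under pics/ and viewed, and the job is handed in when it is done.

```bash
ls; mkdir -p pics
python3 - <<'E'
from cell import r
import cv2,numpy as np
s=r.state(); print(s['clock'],s['tool_pos'],s['tcp_rot'],s['width'])
for n in ['scene','top','wrist']:
    f=r.grab_frame(n); cv2.imwrite(f'pics/{n}0.png',f['image']); print(n,f['intrinsics'],f['rvec'],f['tvec'])
E
```

```text
pics
0.0 [ 0.14484809 -0.55617949  0.23082805] [[ 9.67713925e-01  2.52050929e-01 -2.97863725e-04]
 [ 2.52051104e-01 -9.67713324e-01  1.07850487e-03]
 [-1.64085410e-05 -1.11876106e-03 -9.99999374e-01]] 0.08571781578655424
scene [[509.45848872   0.         318.18018807]
 [  0.         509.45848872 197.75592801]
 [  0.           0.           1.        ]] [ 1.75071014  2.02918358 -0.64937498] [ 0.12824412 -0.42985121  1.54123725]
top [[368.79689163   0.         322.67821825]
 [  0.         368.79689163 202.45690937]
 [  0.           0.           1.        ]] [ 2.12848006 -2.18289971  0.20334973] [-0.02646534  0.55210897  0.77287019]
wrist [[353.89036583   0.         319.92883306]
 [  0.         353.89036583 193.23862577]
 [  0.           0.           1.        ]] [-2.30025939  1.77667116  0.25598336] [-0.57471986 -0.03577355  0.37907647]
```

View pics/scene0.png

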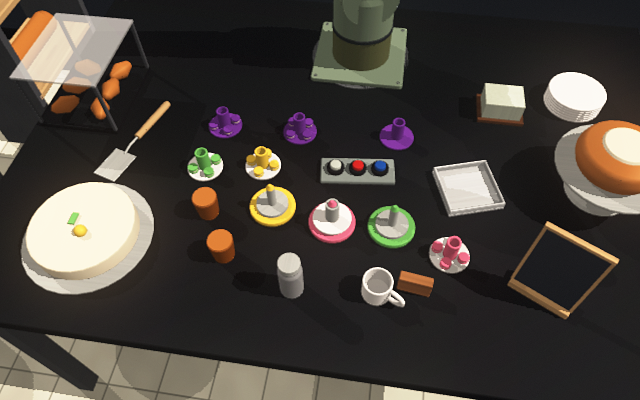

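View pics/top0.png

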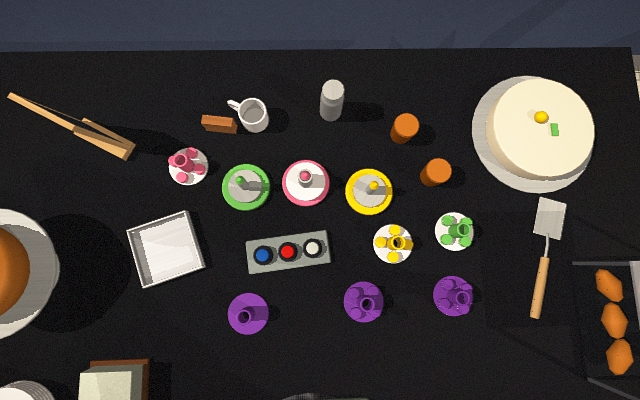

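View pics/wrist0.png

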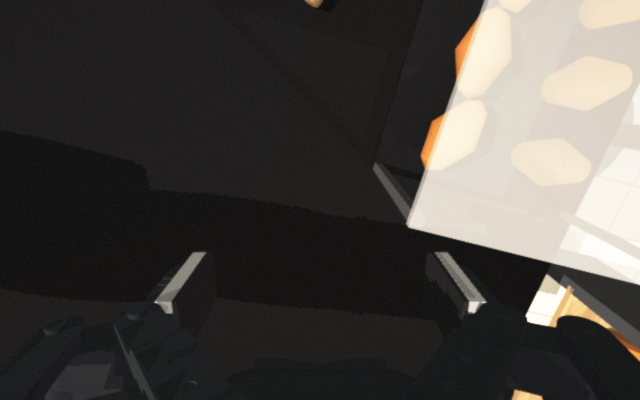

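```bash
cat > h.py <<'E'
import cv2,numpy as np
from cell import r
def ray(f,uv):
    R,_=cv2.Rodrigues(np.array(f['rvec'],float)); t=np.array(f['tvec'],float).reshape(3)
    p=cv2.undistortPoints(np.array(uv,float).reshape(-1,1,2),np.array(f['intrinsics']),None).reshape(-1,2)
    d=np.c_[p,np.ones(len(p))]@R
    return -R.T@t,d
def on(f,uv,z):
    c,d=ray(f,uv); return c+d*((z-c[2])/d[:,2])[:,None]
def proj(f,P):
    return cv2.projectPoints(np.array(P,float).reshape(-1,1,3),np.array(f['rvec'],float),np.array(f['tvec'],float),np.array(f['intrinsics']),None)[0].reshape(-1,2)
def grab(n,name=None):
    f=r.grab_frame(n)
    if name: cv2.imwrite(f'pics/{name}.png',f['image'])
    return f
def down(yaw):  # tool z down; y axis (jaw) at angle yaw in the world plane
    y=np.array([np.cos(yaw),np.sin(yaw),0]); z=np.array([0,0,-1.]); x=np.cross(y,z)
    return np.c_[x,y,z]
E
python3 - <<'E'
from h import *
f=grab('top'); s=grab('scene')
print(ray(f,[[0,0]])[0],ray(s,[[0,0]])[0])
px=dict(pink=(188,167),green=(455,231),yellow=(393,244),sg=(246,187),sp=(306,183),sy=(369,191),blue=(263,256),red=(288,252),white=(313,248),tray=(166,250),purA=(249,314),purB=(364,302),purC=(453,296),jamb=(437,172),jam=(405,128),cup=(253,115),block=(219,124),shaker=(332,100))
for k,v in px.items(): print(k,on(f,[v],0.036 if k in('blue','red','white') else 0.006)[0].round(3))
im=f['image'][80:340,110:500]; cv2.imwrite('pics/topcrop.png',cv2.resize(im,None,fx=2,fy=2,interpolation=cv2.INTER_CUBIC))
im=s['image'][90:310,170:520]; cv2.imwrite('pics/scenecrop.png',cv2.resize(im,None,fx=2.2,fy=2.2,interpolation=cv2.INTER_CUBIC))
E
```

```text
[ 0.42565577 -0.01174365  0.84943058] [1.23732302 0.0713551  1.02008385]
pink [0.648 0.269 0.006]
green [ 0.483 -0.346  0.006]
yellow [ 0.457 -0.2    0.006]
sg [0.597 0.135 0.006]
sp [ 0.604 -0.004  0.006]
sy [ 0.582 -0.151  0.006]
blue [0.438 0.092 0.036]
red [0.445 0.038 0.036]
white [ 0.452 -0.017  0.036]
tray [0.457 0.312 0.006]
purA [0.313 0.127 0.006]
purB [ 0.33  -0.128  0.006]
purC [ 0.337 -0.329  0.006]
jamb [ 0.624 -0.315  0.006]
jam [ 0.734 -0.245  0.006]
cup [0.772 0.119 0.006]
block [0.751 0.199 0.006]
shaker [ 0.808 -0.071  0.006]
```

View pics/topcrop.png

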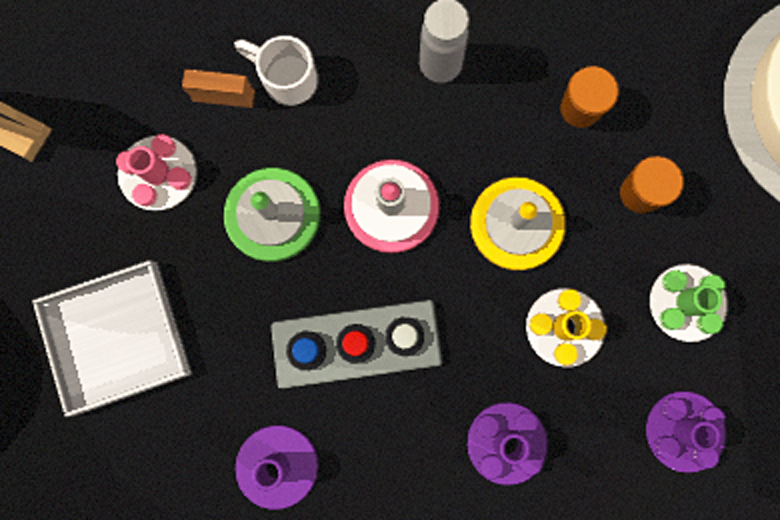

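View pics/scenecrop.png

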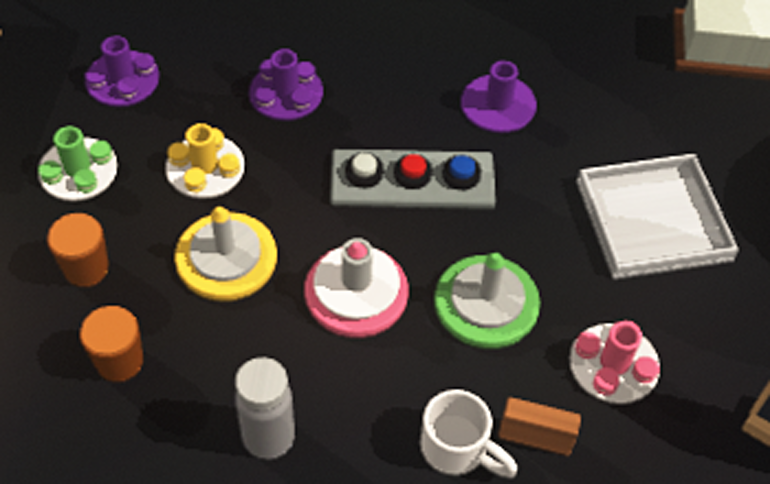

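```bash
cat >> h.py <<'E'
def mask(im,col):
    h=cv2.cvtColor(im,cv2.COLOR_BGR2HSV); H,S,V=cv2.split(h)
    rng={'pink':(165,179,80,230),'green':(50,70,90,256),'yellow':(18,32,120,256),'blue':(100,120,120,256)}
    if col=='red': return (((H<6)|(H>174))&(S>220)&(V>100)).astype(np.uint8)*255
    a,b,c,d=rng[col]; return ((H>=a)&(H<=b)&(S>=c)&(S<=d)&(V>70)).astype(np.uint8)*255
def blobs(m,amin=20):
    n,l,st,c=cv2.connectedComponentsWithStats(m)
    return [(tuple(st[i][:4]),int(st[i][4]),c[i]) for i in range(1,n) if st[i][4]>=amin]
E
python3 - <<'E'
from h import *
f=grab('top')
for c in ['red','blue','pink','green','yellow']:
    for b in blobs(mask(f['image'],c)): 
        print(c,b[0],b[1],b[2].round(1),on(f,[b[2]],0.036 if c in('red','blue') else .014)[0].round(4))
    
R=down(np.pi-0.1)
p=on(f,[[288,252]],0.036)[0]
for yaw in (0,.2,np.pi,np.pi-.15,-np.pi/2,np.pi/2): print(yaw,r.inverse_kinematics([p[0],p[1],.25],down(yaw)))
E
```

```text
red (np.int32(282), np.int32(246), np.int32(12), np.int32(12)) 115 [287.3 251.4] [0.4462 0.0396 0.036 ]
blue (np.int32(256), np.int32(249), np.int32(13), np.int32(13)) 134 [261.9 254.9] [0.4402 0.0947 0.036 ]
pink (np.int32(168), np.int32(147), np.int32(38), np.int32(28)) 561 [186.8 161.3] [0.659  0.2695 0.014 ]
pink (np.int32(282), np.int32(160), np.int32(48), np.int32(47)) 566 [305.9 186.1] [ 0.5948 -0.0038  0.014 ]
pink (np.int32(300), np.int32(171), np.int32(10), np.int32(9)) 70 [304.7 175.3] [ 0.6206 -0.0014  0.014 ]
pink (np.int32(176), np.int32(172), np.int32(13), np.int32(11)) 107 [181.8 177. ] [0.6222 0.2798 0.014 ]
green (np.int32(551), np.int32(124), np.int32(7), np.int32(12)) 69 [554.3 129.4] [ 0.7217 -0.6063  0.014 ]
green (np.int32(222), np.int32(164), np.int32(48), np.int32(47)) 875 [246.  187.8] [0.5938 0.1335 0.014 ]
green (np.int32(235), np.int32(176), np.int32(10), np.int32(9)) 59 [239.5 179.8] [0.613  0.1485 0.014 ]
green (np.int32(440), np.int32(216), np.int32(33), np.int32(31)) 608 [457.2 230.8] [ 0.4832 -0.3482  0.014 ]
yellow (np.int32(10), np.int32(93), np.in
[... 618 characters left out ...]
.int32(387), np.int32(252), np.int32(12), np.int32(11)) 103 [392.6 256.7] [ 0.4285 -0.1957  0.014 ]
0 [ 0.05503103  0.507878   -0.34485759  1.89000016  0.2352214   0.78304013
 -0.41735961]
0.2 [ 0.09108407  0.51372952 -0.40484272  1.88893837  0.27504032  0.79335004
 -0.26152821]
3.141592653589793 [-0.54839188  0.58124436  0.68163594  1.90745805 -0.49036332  0.82504123
 -2.74655688]
2.991592653589793 [ 0.52190301  0.79064087 -1.34589103  1.87722503  0.83862494  1.1989711
  1.87302622]
-1.5707963267948966 [-0.24926206  0.50105247  0.15056571  1.89904042 -0.10600515  0.7490852
 -1.61000685]
1.5707963267948966 [ 0.30848374  0.58152573 -0.79293787  1.88273851  0.52411809  0.89780161
  0.82992927]
```

Run:
```python
from h import *
p=np.array([.4462,.0396]); R=down(.11)
s=r.state(); x=s['tool_pos']
r.move_linear([x[0],x[1],.33],rate=.2)
r.move_pose([*p,.30],R)
f=grab('wrist','wk'); print(f['rvec'],f['tvec'],r.state()['clock'])
r.grip(0.0,40)
c=proj(f,[[*p,.036]]); print(c, [ (b[2],on(f,[b[2]],.036)) for b in blobs(mask(f['image'],'red'),100)])
print(ray(f,[[0,0]])[0], r.state()['tool_pos'],r.state()['width'])
```

```text
[-2.85364867 -0.15551743 -0.02199426] [-0.44892742 -0.06506933  0.44162801] 3.3667
[[319.0022362  153.30775506]] []
[0.43968295 0.10971838 0.44209267] [0.44621473 0.03959692 0.29999959] -7.116385684233058e-05
```

View pics/wk.png

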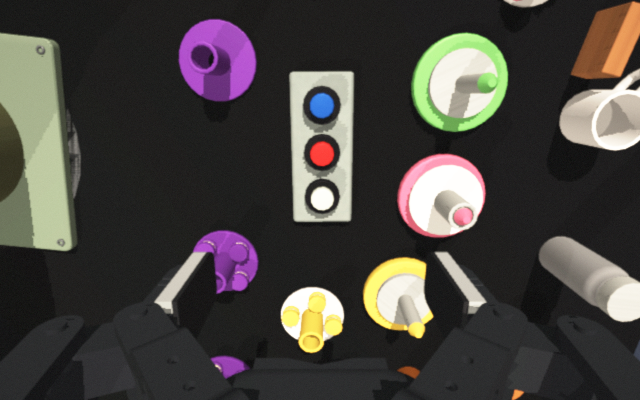

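Run:
```python
from h import *
p=np.array([.4470,.0396]); R=down(.11)
f0=r.state()['contact_force']
r.move_linear([*p,.045],R,rate=.15)
s=grab('scene','tip'); 
print(r.state()['contact_force'].round(2) if hasattr(f0,'round') else r.state()['contact_force'])
hit=r.move_linear([*p,.0285],rate=.02,threshold=12); s=r.state()
print(hit,s['tool_pos'],np.round(s['contact_force'],2))
r.dwell(.3); s=r.state(); print(s['tool_pos'],np.round(s['contact_force'],2))
f=grab('scene','press')
r.move_linear([*p,.10],rate=.15)
f2=grab('top')
im=f['image'][130:220,290:430]; cv2.imwrite('pics/pressc.png',cv2.resize(im,None,fx=5,fy=5)); print(r.state()['clock'])
```

```text
[-0.16 -0.65 -0.  ]
True [0.44706596 0.03959661 0.02977427] [-1.13 -0.49 18.24]
[0.44707421 0.0395777  0.0298042 ] [-1.19 -0.47 16.54]
7.7833
```

View pics/pressc.png

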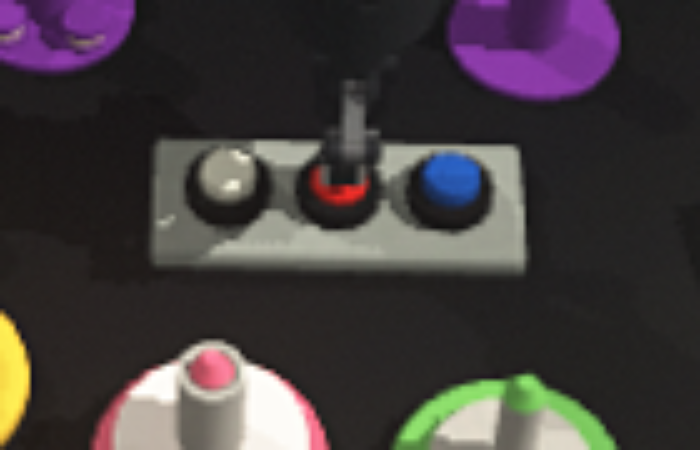

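```bash
cat >> h.py <<'E'
def nose(f,col,xy,z=.087,rad=.03):
    """nose blob nearest to the predicted pixel -> world at z"""
    im=f['image']; c=proj(f,[[*xy,z]])[0]
    bs=[b for b in blobs(mask(im,col),15) if b[1]<900]
    if not bs: return None
    b=min(bs,key=lambda b:np.linalg.norm(b[2]-c)); return b,on(f,[b[2]],z)[0]
E
python3 - <<'E'
from h import *
t=grab('top'); N={}
for c,u in dict(green=(239.5,179.8),pink=(304.7,175.3),yellow=(373.6,184.9)).items():
    N[c]=on(t,[u],.087)[0][:2]; print('top',c,N[c].round(4))
xm=np.array([.60,0]) 
for k,yaw in enumerate([0.1,np.pi+.1]):
    R=down(yaw); tgt=N['yellow']-R[:2,0]*.07
    q=r.inverse_kinematics([*tgt,.3],R); print(yaw,q)
    if k==0: r.move_linear([.447,.0396,.3])
    r.move_pose([*tgt,.30],R)
    f=grab('wrist',f'cal{k}')
    b,w=nose(f,'yellow',N['yellow']); 
    print(b,w.round(4),'tool-frame err',(R.T@(w-np.r_[N['yellow'],.087])).round(4), ray(f,[[0,0]])[0].round(3),r.state()['clock'])
E
```

```text
top green [0.5966 0.1344]
top pink [ 0.6034 -0.0024]
top yellow [ 0.5796 -0.1478]
0.1 [ 0.6118567   0.80932797 -0.77662236  1.13958067  0.54193404  1.38916594
  0.00773612]
((np.int32(314), np.int32(87), np.int32(18), np.int32(20)), 288, array([322.33333333,  96.51736111])) [ 0.5835 -0.1506  0.087 ] tool-frame err [-0.0032  0.0035 -0.    ] [ 0.58  -0.145  0.442] 10.4917
3.241592653589793 [-0.077058    0.6658312   0.32758589  1.35894912 -0.21928484  1.15224749
 -2.76717487]
((np.int32(308), np.int32(78), np.int32(19), np.int32(20)), 305, array([317.17377049,  87.58688525])) [ 0.5836 -0.1508  0.087 ] tool-frame err [ 0.0034 -0.0036 -0.    ] [ 0.581 -0.149  0.442] 13.0833
```

View pics/cal0.png

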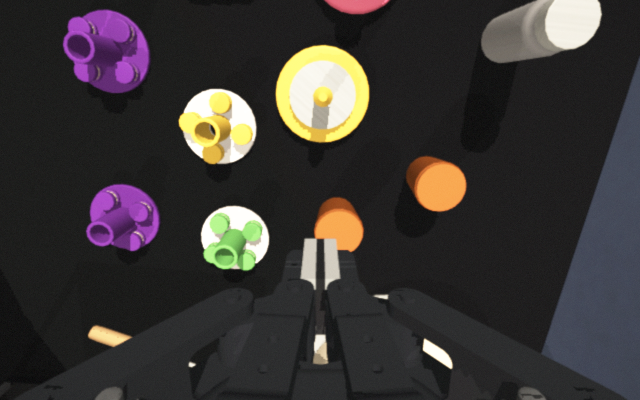

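View pics/cal1.png

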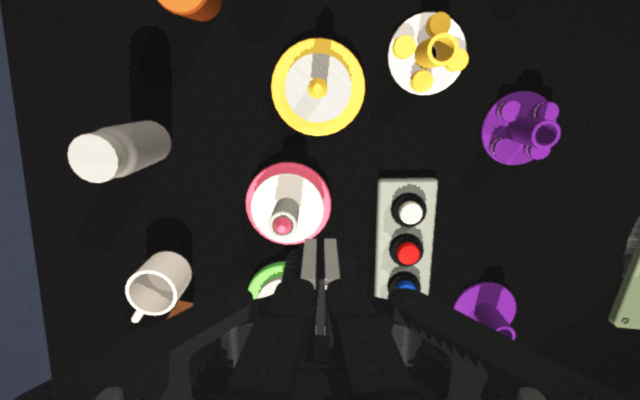

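Run:
```python
from h import *
import json
N={'yellow':[.5836,-.1507]}
G=dict(pink=(.6066,-.005),green=(.60,.1315))
yaw=.1; R=down(yaw)
for c in ['pink','green']:
    tgt=np.array(G[c])-R[:2,0]*.07
    r.move_pose([*tgt,.30],R)
    f=grab('wrist','n'+c)
    b,w=nose(f,c,G[c]); print(c,b,w.round(4),r.state()['clock']); N[c]=list(w[:2])
tgt=np.array([.46,.312])-R[:2,0]*.10
r.move_pose([*tgt,.30],R); f=grab('wrist','ntray'); np.save('ntray.npy',f,allow_pickle=True)
json.dump(N,open('N.json','w'))
```

```text
pink ((np.int32(310), np.int32(80), np.int32(21), np.int32(21)), 331, array([319.90030211,  90.0755287 ])) [ 0.6074 -0.0038  0.087 ] 15.4917
green ((np.int32(311), np.int32(83), np.int32(19), np.int32(16)), 169, array([319.81656805,  91.38461538])) [0.6008 0.1317 0.087 ] 16.15
```

View pics/npink.png

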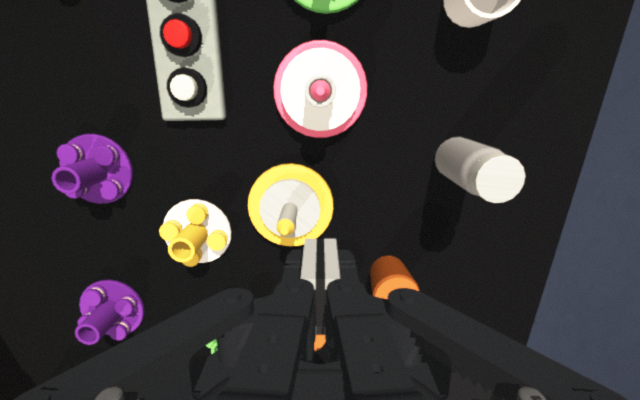

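View pics/ntray.png

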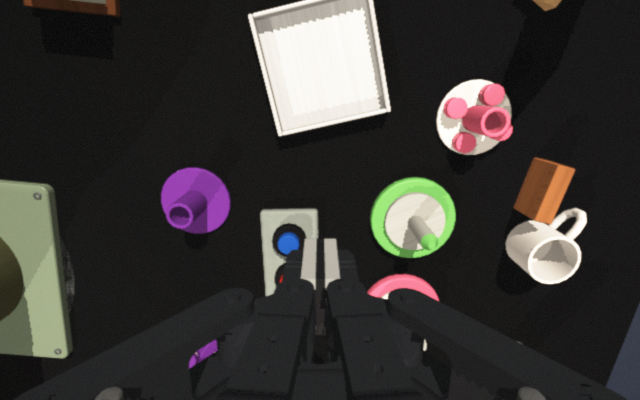

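Run:
```python
from h import *
f=np.load('ntray.npy',allow_pickle=True).item()
w=on(f,[(249,14),(390,110),(280,136)],.022); T=(w[0]+w[1])[:2]/2
print(w.round(4),'tray',T.round(4),'sides',np.linalg.norm(w[0]-w[2]),np.linalg.norm(w[1]-w[2]))
im=cv2.imread('pics/npink.png')[20:160,240:400]; cv2.imwrite('pics/npinkc.png',cv2.resize(im,None,fx=4,fy=4))
```

```text
[[0.3809 0.3531 0.022 ]
 [0.5477 0.2684 0.022 ]
 [0.423  0.2259 0.022 ]] tray [0.4643 0.3108] sides 0.1339991298902866 0.1317123737919915
```

View pics/npinkc.png

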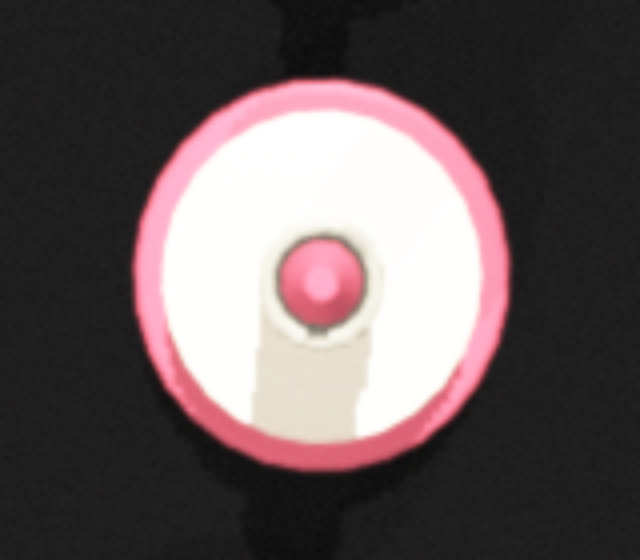

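```bash
cat >> h.py <<'E'
def st(tag=''):
    s=r.state(); print(tag,'t',round(s['clock'],2),'tcp',np.round(s['tool_pos'],4),'F',np.round(s['contact_force'],2),'w',round(s['width'],4)); return s
E
python3 - <<'E'
from h import *
p=np.array([.6074,-.0043]); R=down(.1)
r.grip(.07)
r.move_pose([*p,.16],R)
r.move_linear([*p,.050],rate=.1); st('down')
r.grip(.02,60); st('gripped')
r.move_linear([*p,.075],rate=.05); st('lift25')
r.move_linear([*p,.165],rate=.1); st('lifted')
f=grab('scene','lift')
im=f['image'][90:310,230:550]; cv2.imwrite('pics/liftc.png',cv2.resize(im,None,fx=2.2,fy=2.2))
grab('wrist','liftw')
E
```

```text
down t 20.07 tcp [ 0.6077 -0.0043  0.0506] F [-0.47 -0.07 -0.64] w 0.0698
gripped t 20.52 tcp [ 0.6076 -0.0043  0.0505] F [-2.25 -0.39  6.91] w 0.03
lift25 t 21.18 tcp [ 0.6074 -0.0044  0.075 ] F [-0.97 -0.47 -1.59] w 0.03
lifted t 22.23 tcp [ 0.6071 -0.0043  0.1644] F [-0.2  -0.33 -2.31] w 0.0301
```

View pics/liftc.png

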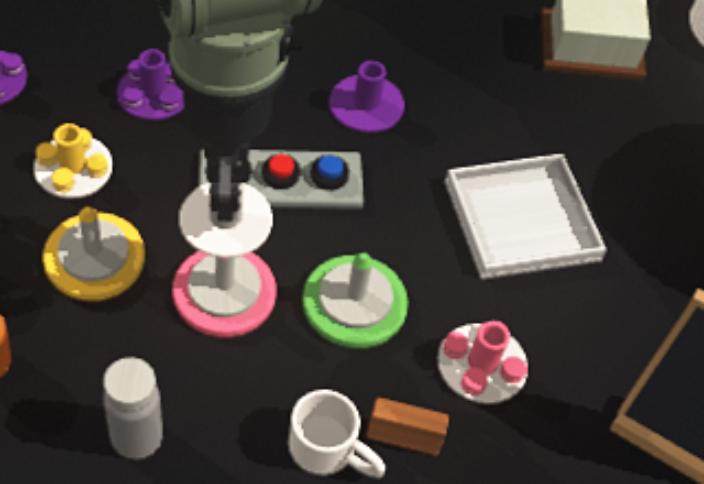

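View pics/liftw.png

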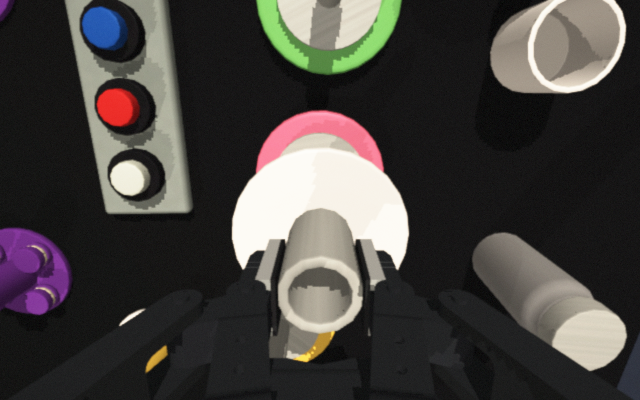

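Run:
```python
from h import *
T=[.4643,.3108]
r.move_linear([*T,.165],rate=.2); st('over')
r.move_linear([*T,.06],rate=.12); st('low')
f=grab('wrist','traylow')
h=r.move_linear([*T,.030],rate=.03,threshold=3); st(f'touch {h}')
```

```text
over t 24.21 tcp [0.4647 0.31   0.165 ] F [ 0.02  0.3  -0.92] w 0.0303
low t 25.23 tcp [0.4646 0.311  0.0606] F [-0.2  -0.22 -0.87] w 0.0302
touch True t 26.11 tcp [0.4642 0.3107 0.0335] F [-1.78 -1.72 11.9 ] w 0.0297
```

View pics/traylow.png

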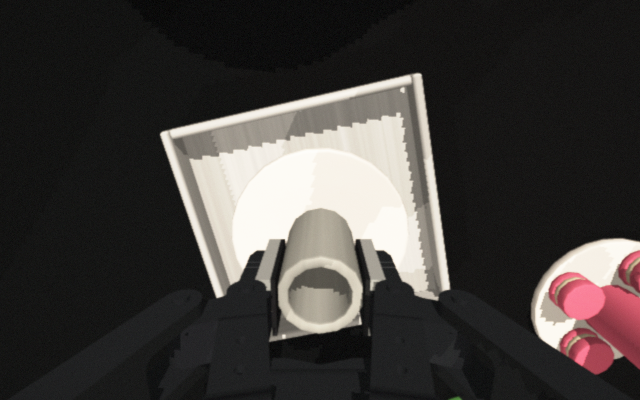

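```bash
cat >> h.py <<'E'
def disc(f,xy,col,z=.006,win=90):
    """outline of plate (white or coloured, on dark) near predicted px -> world circle fit"""
    im=f['image']; c=proj(f,[[*xy,z]])[0]
    g=cv2.cvtColor(im,cv2.COLOR_BGR2HSV); m=((g[...,2]>95)).astype(np.uint8)*255
    m|=mask(im,col)
    m=cv2.morphologyEx(m,cv2.MORPH_OPEN,np.ones((3,3),np.uint8))
    n,l,s,cc=cv2.connectedComponentsWithStats(m)
    ii=[i for i in range(1,n) if 1500<s[i][4]<20000]
    if not ii: return None
    i=min(ii,key=lambda i:np.linalg.norm(cc[i]-c))
    ct=max(cv2.findContours((l==i).astype(np.uint8),cv2.RETR_EXTERNAL,cv2.CHAIN_APPROX_NONE)[0],key=len)
    hull=ct.reshape(-1,2).astype(float)
    P=on(f,hull,z)[:,:2]
    A=np.c_[2*P,np.ones(len(P))]
    keep=np.ones(len(P),bool)
    for _ in range(6):
        q=np.linalg.lstsq(A[keep],(P[keep]**2).sum(1),rcond=None)[0]; R=np.sqrt(q[2]+q[:2]@q[:2])
        e=np.abs(np.linalg.norm(P-q[:2],axis=1)-R); keep=e<max(.0015,np.percentile(e,60))
    return q[:2],R,keep.mean(),cc[i]
E
python3 - <<'E'
from h import *
T=[.4643,.3108]
r.grip(.07); st('open')
r.move_linear([*T,.12],rate=.15)
r.move_linear([*T,.28],rate=.25)
R=down(.1); g=np.array([.65,.268])
r.move_pose([*(g-R[:2,0]*.06),.28],R)
f=grab('wrist','pp'); print(disc(f,g,'pink')); st()
s=grab('scene'); im=s['image'][140:300,400:520]; cv2.imwrite('pics/trays.png',cv2.resize(im,None,fx=4,fy=3.7))
E
```

```text
open t 26.57 tcp [0.4639 0.3105 0.033 ] F [-0.18 -0.11  0.62] w 0.0701
(array([0.65339628, 0.26857021]), np.float64(0.044669075054817604), np.float64(1.0), array([322.95734597,  99.46074593]))
 t 29.02 tcp [0.6552 0.2094 0.2796] F [-0.13  0.57 -0.07] w 0.0698
```

View pics/pp.png

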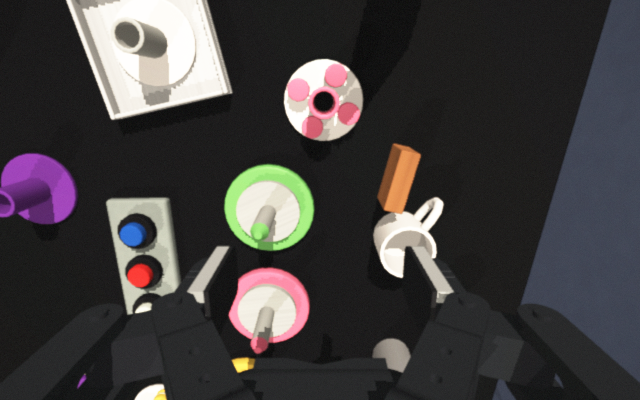

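View pics/trays.png

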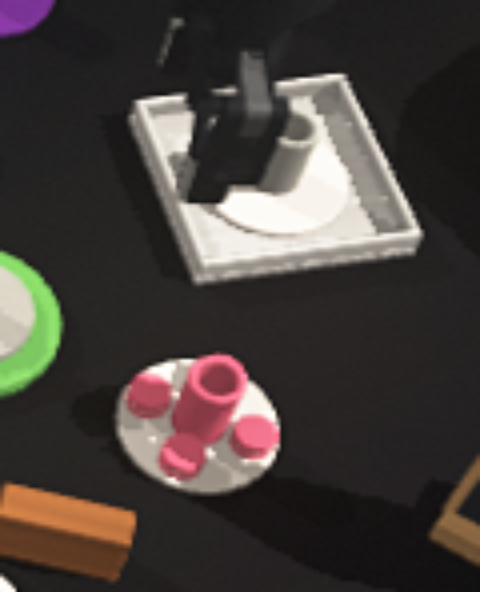

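```bash
cat >> h.py <<'E'
def pick(p,yaw,d=.030):
    R=down(yaw); s=r.state()
    r.grip(.07); r.move_pose([*p,.15],R)
    r.move_linear([*p,d],rate=.1); r.grip(.02,60); st('gripped')
    p2=r.state()['tool_pos'][:2]
    r.move_linear([*p,.05],rate=.05); r.move_linear([*p,.165],rate=.15); s=st('lifted')
    return s
def bore(f,z,col):
    """centre of the tube-top ring: outline of tube ring nearest bottom; returns px of predicted TCP-axis point"""
    s=r.state(); return proj(f,[[*s['tool_pos'][:2],z]])[0]
E
python3 - <<'E'
from h import *
pick([.6534,.2686],.1)
f=grab('wrist','pkh'); s=r.state(); z=s['tool_pos'][2]+.030
print(proj(f,[[*s['tool_pos'][:2],z]]))
im=f['image'][200:380,220:420]; cv2.imwrite('pics/pkhc.png',cv2.resize(im,None,fx=3,fy=3))
E
```

```text
gripped t 31.72 tcp [0.6535 0.2687 0.0306] F [-2.3  -1.65  6.38] w 0.0316
lifted t 33.18 tcp [0.6531 0.2684 0.1641] F [ 0.19 -0.25 -2.29] w 0.0307
[[316.8730583  295.30376794]]
```

View pics/pkhc.png

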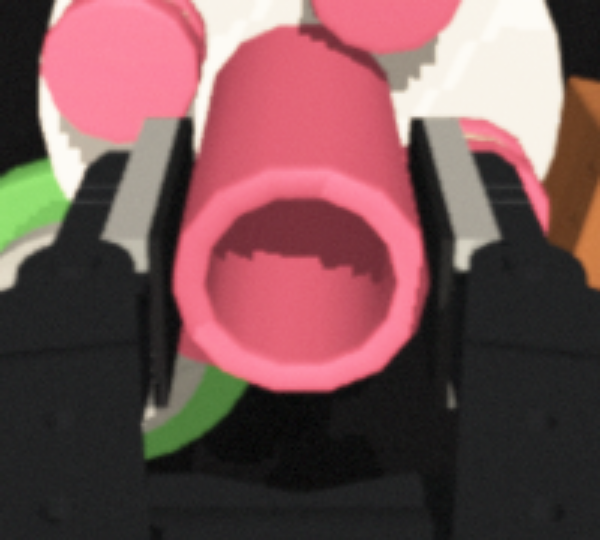

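```bash
cat >> h.py <<'E'
def insert(n,d=.030):
    s=r.state()
    if s['width']<.025: print('LOST'); return
    r.move_linear([*n,.165],rate=.2)
    r.move_linear([*n,.135],rate=.1); st('above')
    for z in (.115,.09,.07,.056):
        h=r.move_linear([*n,z],rate=.05,threshold=14); st(f'z{z} {h}')
        if h: return False
    h=r.move_linear([*n,.022+d-.004],rate=.02,threshold=10); st(f'seat {h}')
    return True
E
python3 - <<'E'
from h import *
print(insert([.6074,-.0038]))
f=grab('scene'); im=f['image'][150:270,250:450]; cv2.imwrite('pics/insp.png',cv2.resize(im,None,fx=4,fy=4))
E
```

```text
above t 35.22 tcp [ 0.6074 -0.0034  0.1351] F [-0.71  0.68 -1.04] w 0.0307
z0.115 False t 35.77 tcp [ 0.6074 -0.0038  0.115 ] F [-0.11  0.05 -1.29] w 0.0312
z0.09 False t 36.42 tcp [ 0.6075 -0.0037  0.09  ] F [ 0.35  0.38 -0.6 ] w 0.0308
z0.07 False t 36.97 tcp [ 0.6074 -0.0038  0.0699] F [ 0.1  -0.09 -1.36] w 0.0308
z0.056 False t 37.4 tcp [ 0.6073 -0.0038  0.0557] F [ 0.73  0.01 -1.26] w 0.0308
seat True t 37.7 tcp [ 0.6077 -0.0038  0.0525] F [-1.08  0.16  9.1 ] w 0.0311
True
```

View pics/insp.png

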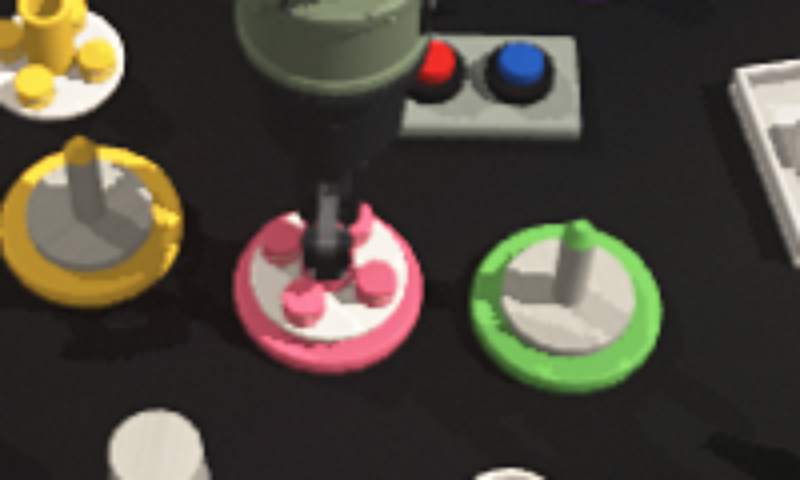

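```bash
cat >> h.py <<'E'
def release_and_look(g,col,name,yaw=.1):
    r.grip(.07); s=st('released'); p=s['tool_pos']
    r.move_linear([p[0],p[1],.125],rate=.12); r.move_linear([p[0],p[1],.28],rate=.3)
    R=down(yaw); g=np.array(g)
    r.move_pose([*(g-R[:2,0]*.06),.28],R)
    f=grab('wrist',name); d=disc(f,g,col); print(d); st(); return d
E
python3 - <<'E'
from h import *
release_and_look([.484,-.349],'green','pg')
grab('top','topg')
E
```

```text
released t 38.21 tcp [ 0.6073 -0.0038  0.0519] F [-0.37 -0.04  0.18] w 0.0699
(array([ 0.51394059, -0.33927368]), np.float64(0.04462860200856531), np.float64(1.0), array([345.23653492,  93.97522015]))
 t 41.24 tcp [ 0.4909 -0.4075  0.28  ] F [ 1.19  0.01 -0.35] w 0.0701
```

View pics/pg.png

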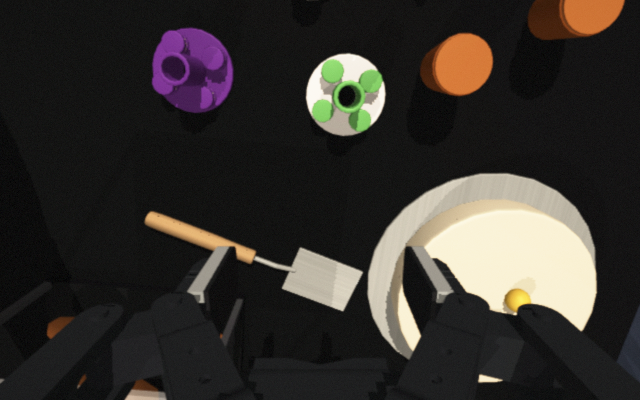

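View pics/topg.png

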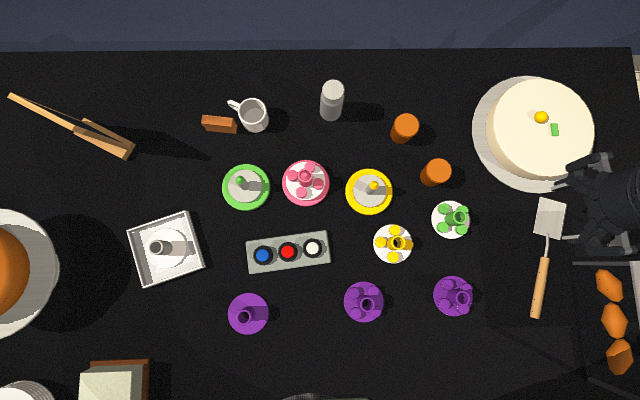

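Run:
```python
from h import *
p=[.5139,-.3393]
print(r.inverse_kinematics([*p,.15],down(-.7)), r.inverse_kinematics([.6008,.1317,.15],down(-.7)))
pick(p,-.7)
f=grab('wrist','gh'); s=r.state(); z=s['tool_pos'][2]+.030
print(proj(f,[[*s['tool_pos'][:2],z]]))
im=f['image'][200:380,220:420]; cv2.imwrite('pics/ghc.png',cv2.resize(im,None,fx=3,fy=3))
```

```text
[ 0.67362432  0.87690957 -0.30588935  1.41883296  0.3019998   0.89204714
 -0.41880498] [-0.15755826  0.87053003 -0.23624858  1.42312199  0.23522324  0.87562147
 -1.1637898 ]
gripped t 44.2 tcp [ 0.514  -0.3394  0.0305] F [-2.03  0.55  7.86] w 0.0308
lifted t 45.67 tcp [ 0.5136 -0.3391  0.1641] F [-0.32 -0.86 -1.36] w 0.031
[[317.48532538 297.06130177]]
```

View pics/ghc.png

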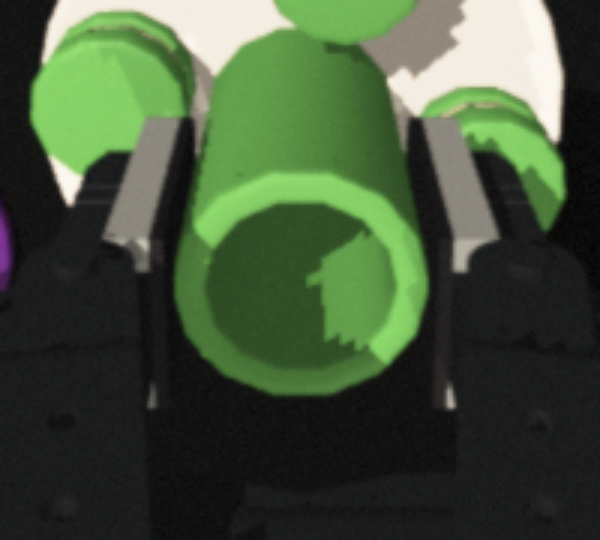

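Run:
```python
from h import *
im=cv2.imread('pics/ngreen.png'); m=mask(im,'green'); a=np.hstack([im[50:140,270:370],cv2.cvtColor(m,cv2.COLOR_GRAY2BGR)[50:140,270:370]]); cv2.imwrite('pics/ngc.png',cv2.resize(a,None,fx=4,fy=4,interpolation=0))
```

```text
(no output)
```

View pics/ngc.png

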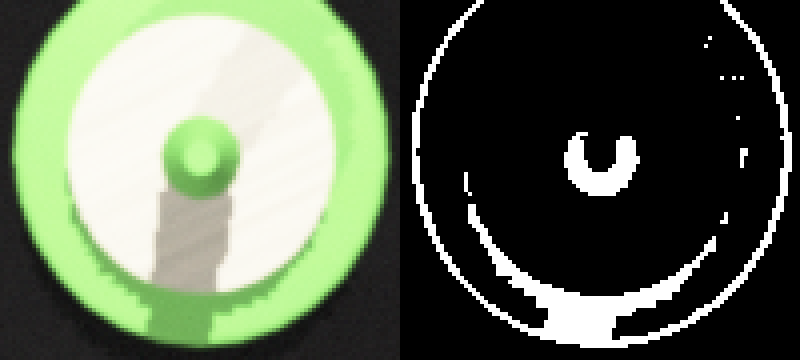

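Run:
```python
from h import *
print(insert([.6010,.1335]))
f=grab('scene'); im=f['image'][150:270,300:500]; cv2.imwrite('pics/insg.png',cv2.resize(im,None,fx=4,fy=4))
```

```text
above t 48.72 tcp [0.601  0.1334 0.1351] F [-1.49  0.31 -1.42] w 0.0305
z0.115 False t 49.27 tcp [0.601  0.1335 0.1149] F [ 0.41 -0.36 -1.3 ] w 0.0304
z0.09 False t 49.92 tcp [0.6011 0.1335 0.09  ] F [-0.74  0.61 -0.9 ] w 0.0306
z0.07 False t 50.47 tcp [0.601  0.1335 0.0699] F [ 0.07  0.28 -2.2 ] w 0.0306
z0.056 False t 50.9 tcp [0.6009 0.1334 0.0557] F [ 0.14 -0.33 -1.74] w 0.0306
seat True t 51.2 tcp [0.6013 0.1337 0.0525] F [-0.89  0.06  8.14] w 0.0306
True
```

View pics/insg.png

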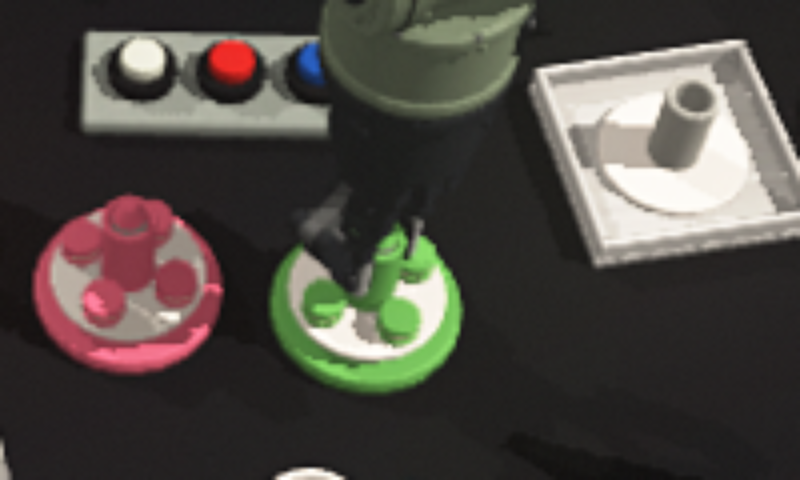

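Run:
```python
from h import *
release_and_look([.46,-.202],'yellow','py')
```

```text
released t 51.71 tcp [0.6008 0.1336 0.0519] F [-0.12  0.06 -0.59] w 0.0702
(array([ 0.46171852, -0.20041315]), np.float64(0.04488494380072132), np.float64(1.0), array([320.22362783,  98.35686595]))
 t 54.73 tcp [ 0.4665 -0.2608  0.2798] F [-0.78  0.22 -0.1 ] w 0.07
```

View pics/py.png

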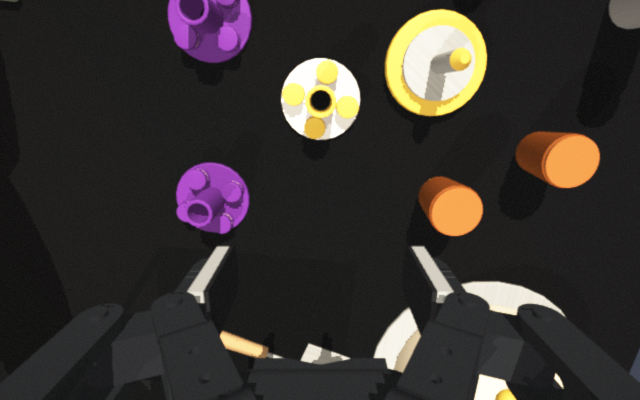

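Run:
```python
from h import *
pick([.4617,-.2004],.1)
f=grab('wrist','yh'); s=r.state()
im=f['image'][200:380,220:420]; cv2.imwrite('pics/yhc.png',cv2.resize(im,None,fx=3,fy=3))
im=cv2.imread('pics/cal0.png')[50:140,270:370]; im2=cv2.imread('pics/cal1.png')[40:130,270:370]; cv2.imwrite('pics/nyc.png',cv2.resize(np.hstack([im,im2]),None,fx=4,fy=4,interpolation=0))
```

```text
gripped t 57.38 tcp [ 0.4618 -0.2005  0.0305] F [-0.86  0.48 10.88] w 0.0307
lifted t 58.84 tcp [ 0.4613 -0.2003  0.1643] F [ 0.15  0.54 -2.13] w 0.0307
```

View pics/yhc.png

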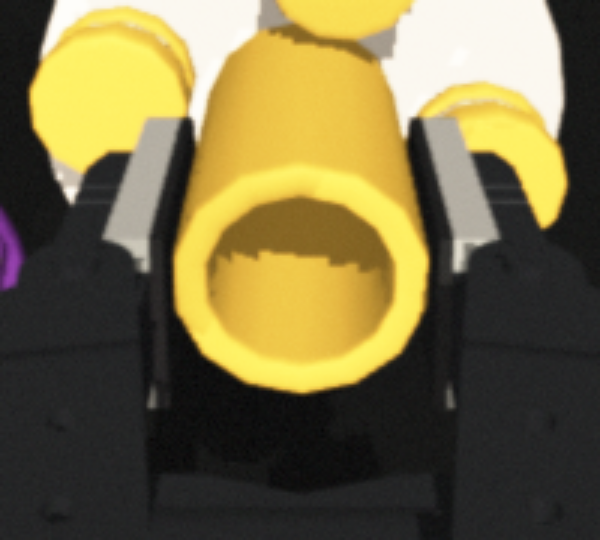

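View pics/nyc.png

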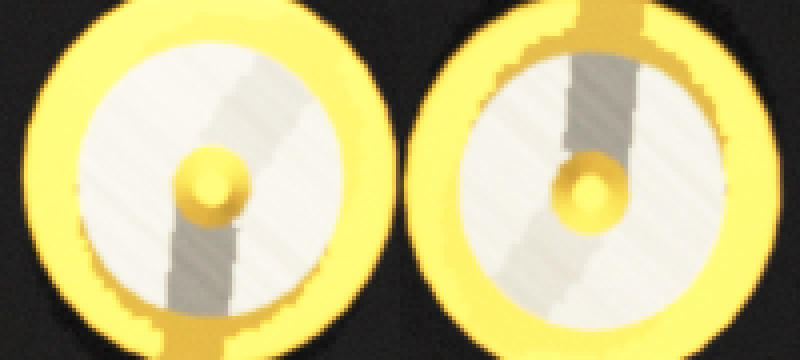

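Held well, ring centre at (320.3, 293); the yellow nose measurement is clean. Inserting.

Run:
```python
from h import *
print(insert([.5836,-.1507]))
f=grab('scene'); im=f['image'][140:260,230:430]; cv2.imwrite('pics/insy.png',cv2.resize(im,None,fx=4,fy=4))
```

```text
above t 60.15 tcp [ 0.5834 -0.151   0.1352] F [ 0.76 -0.27 -1.4 ] w 0.0305
z0.115 False t 60.7 tcp [ 0.5836 -0.1506  0.1149] F [-0.14 -0.28 -0.59] w 0.0308
z0.09 False t 61.35 tcp [ 0.5837 -0.1506  0.09  ] F [-0.29  0.44 -1.72] w 0.0307
z0.07 False t 61.9 tcp [ 0.5836 -0.1506  0.0699] F [-0.22 -0.45 -1.12] w 0.0306
z0.056 False t 62.33 tcp [ 0.5835 -0.1507  0.0558] F [ 0.11 -0.37 -0.33] w 0.0308
seat True t 62.63 tcp [ 0.5839 -0.1507  0.0525] F [-1.46  0.25  8.81] w 0.0309
True
```

View pics/insy.png

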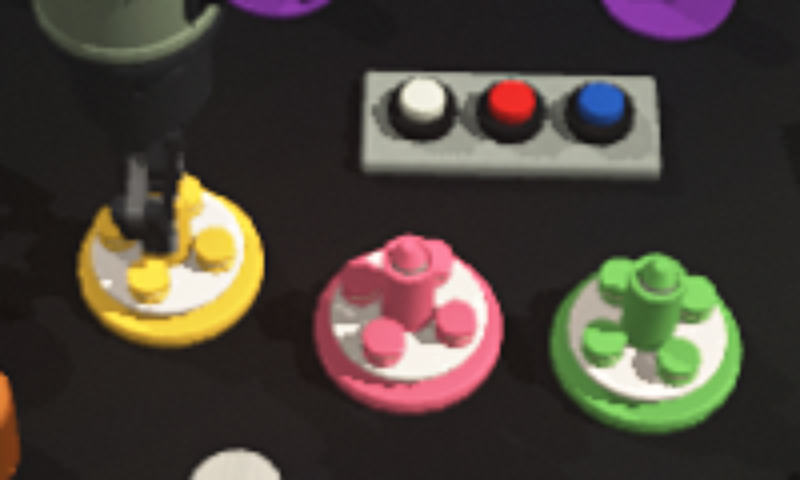

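Run:
```python
from h import *
r.grip(.07); p=st('rel')['tool_pos']
r.move_linear([p[0],p[1],.125],rate=.12); r.move_linear([p[0],p[1],.28],rate=.3)
R=down(.11); g=np.array([.447,.0396])
r.move_pose([*(g-R[:2,0]*.07),.25],R); r.grip(0,40)
f=grab('wrist','keys')
h=cv2.cvtColor(f['image'],cv2.COLOR_BGR2HSV)
for c in ('red','blue'):
    for b in blobs(mask(f['image'],c),150): print(c,b[:2],b[2],on(f,[b[2]],.036)[0].round(4))
for b in blobs(((h[...,1]<40)&(h[...,2]>200)).astype(np.uint8)*255,150): print('w',b[:2],b[2],on(f,[b[2]],.036)[0].round(4))
s=grab('scene'); im=s['image'][100:280,180:500]; cv2.imwrite('pics/chk.png',cv2.resize(im,None,fx=2.4,fy=2.4))
```

```text
rel t 63.14 tcp [ 0.5835 -0.1507  0.0519] F [-0.37  0.87  0.03] w 0.0703
blue ((np.int32(306), np.int32(15), np.int32(31), np.int32(34)), 806) [320.94416873  31.17617866] [0.4431 0.0928 0.036 ]
w ((np.int32(284), np.int32(0), np.int32(75), np.int32(178)), 6617) [321.42043222  84.88378419] [0.4488 0.0457 0.036 ]
w ((np.int32(446), np.int32(0), np.int32(67), np.int32(58)), 1530) [473.99281046  31.83267974] [0.5839 0.1079 0.036 ]
w ((np.int32(506), np.int32(2), np.int32(38), np.int32(34)), 358) [531.15642458  18.41061453] [0.6333 0.1247 0.036 ]
w ((np.int32(603), np.int32(23), np.int32(37), np.int32(62)), 1714) [623.8588098   56.93873979] [0.7293 0.1021 0.036 ]
w ((np.int32(425), np.int32(108), np.int32(71), np.int32(82)), 1793) [451.23312883 140.01171221] [0.5843 0.0074 0.036 ]
w ((np.int32(491), np.int32(124), np.int32(22), np.int32(32)), 324) [504.67592593 140.16666667] [0.6377 0.0132 0.036 ]
w ((np.int32(308), np.int32(135), np.int32(27), np.int32(27)), 584) [321.2859589  147.99315068] [ 0.4555 -0.015   0.036 ]
w ((np.int32(461), np.int32(167), np.int32(35), np.int32(27)), 329) [477.68693009 182.92097264] [ 0.6211 -0.0333  0.036 ]
w ((np.int32(301), np.int32(239), np.int32(15), np.int32(50)), 539) [309.13729128 261.05751391] [ 0.4561 -0.1418  0.036 ]
w ((np.int32(325), np.int32(239), np.int32(15), np.int32(47)), 534) [330.73782772 260.80524345] [ 0.4799 -0.1388  0.036 ]
w ((np.int32(381), np.int32(239), np.int32(78), np.int32(56)), 1423) [418.73155306 259.41391427] [ 0.5767 -0.1264  0.036 ]
```

View pics/chk.png

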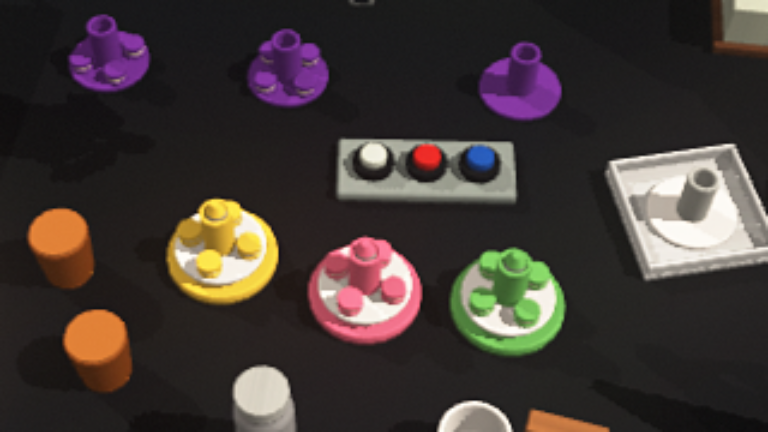

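View pics/keys.png

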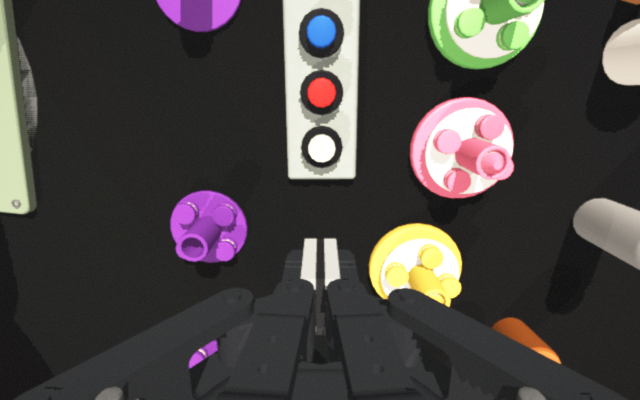

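```bash
python3 - <<'E'
from h import *
R=down(.11)
for c,p in (('white',(.4555,-.0155)),('blue',(.4428,.0935))):
    r.move_pose([*p,.12],R); r.move_linear([*p,.045],rate=.12)
    h=r.move_linear([*p,.0285],rate=.02,threshold=12); st(f'{c} {h}')
    r.dwell(.3); st('held'); f=grab('scene'); im=f['image'][130:220,290:430]; cv2.imwrite(f'pics/pr_{c}.png',cv2.resize(im,None,fx=4,fy=4))
    r.move_linear([*p,.12],rate=.15)
r.move_linear([.44,.09,.28],rate=.25)
r.dwell(.5); s=grab('scene','end'); grab('top','endtop'); st()
E
python3 -c "
import cv2,numpy as np
cv2.imwrite('pics/pr2.png',cv2.resize(np.vstack([cv2.imread('pics/pr_%s.png'%c) for c in('white','blue')]),None,fx=.8,fy=.8))"
```

```text
white True t 68.17 tcp [ 0.4556 -0.0155  0.0298] F [-1.16  0.46 17.48] w -0.0002
held t 68.47 tcp [ 0.4556 -0.0156  0.0298] F [-2.06 -0.3  16.09] w -0.0
blue True t 71.3 tcp [0.443  0.0935 0.0298] F [-1.48 -0.4  17.72] w 0.0001
held t 71.6 tcp [0.4429 0.0935 0.0298] F [-0.91 -0.   15.49] w -0.0002
 t 73.79 tcp [0.44 0.09 0.28] F [-0.01 -0.47 -0.27] w 0.0
```

View pics/pr2.png

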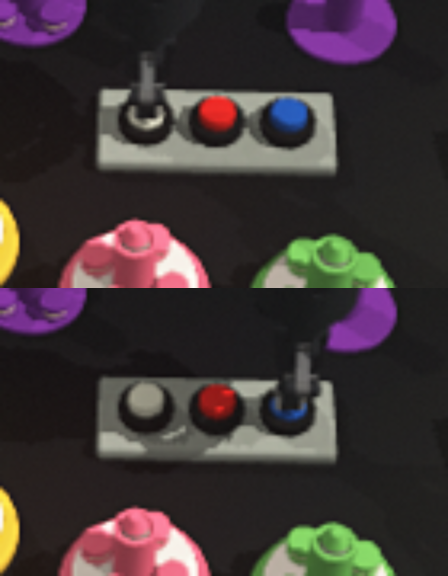

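View pics/end.png

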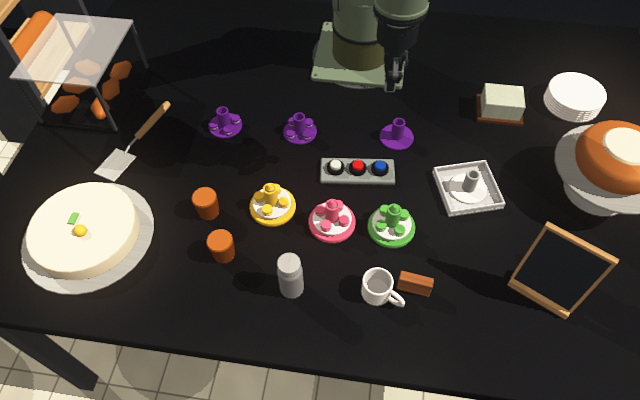

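Everything is in place, and the bystanders sit at the same pixels as at the start. Handing in.

```bash
python3 -c "
from cell import r
print(r.sign_off())"
```

```text
the job is handed in; nothing more can be done
None
```

The job is done and handed in at about 74 s. `sign_off` reports no verdict, so what follows rests on my own checks.

- **Order of work:** I pressed red, then moved the empty plate from the pink stand to the tray. The pink, green and yellow plates went onto their stands next, followed by white and then blue. All three plates were present at the start.
- **Plates:** All three seated on contact with the TCP at 52.5 mm, against 52 mm expected. The empty plate touched the tray floor at 33.5 mm, against 33 mm expected. In the last pictures all three plates are down on their stands and the empty plate is flat in the tray.
- **Keys:** All three bottomed at about 29.8 mm, with 17–18 N on the tool.
- **Knock:** The green plate had been moved about 3 cm before I reached it, so I measured it again and picked it at the new spot.
- **Disagreements:** The top camera was 3–5 mm off the wrist camera. I used the wrist camera, because two views half a turn apart agreed to 0.2 mm on the yellow nose. The first green-nose reading was about 2 mm out because the colour mask was incomplete; I corrected it before inserting.
- **Bystanders and look-alikes:** The jam glasses, shaker, cup, block and purple look-alikes show no movement in the final scene picture. I never saw the grip slacken.

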